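# File a slide case in a sprung row

## Task

File the orange slide case in the rack's packed row, directly on the sprung-plate side of the blue case: push it in from the open front, tapered end first and upright, so that it nudges its neighbours apart and they stay standing. Press it home until you feel it firmly seated against the black stop bar over the back of the row, without forcing anything, then let go; leave the petri dish, the pink cassette and the dropper bottle where they are.

Things in the scene. Friction and masses are not known exactly. Their poses are not given: they have to be found in the camera images.
- case_new: The orange slide case to file, loose, upright on its long edge, 94 x 18 x 64 mm (x, y, z), about 90 g, smooth; taller than the others. Origin: centre of underside, z up. Its +x end is the nose: over the last 18 mm both sides taper to an upright edge 3 mm thick; the -x end (tail) is blunt. Home, nose on the stop bar, its origin is between x = -29 and -5 mm of the rack and its tail 10 to 34 mm proud of the row.
- rack: Aluminium rack with white ends, fixed to the worktop, 104 x 132 mm, open at top and front. Origin 51 mm behind its front edge, mid width, underside; x to its back, y to its sprung plate, z up. Floor 5 mm thick. Fixed right end: face y = -55 mm, 50 mm high. Four cases stand touching, centred at y = -46, -28, -10, +8 mm (seams -37, -19, -1), fronts at x = -42, backs at +42 mm.
- back_wall: The rack's fixed back wall, 46 mm high. Origin: middle of the foot of its front face, x = +43 mm of the rack; same axes. It carries a rigid black stop bar, 52 to 68 mm high, above the low cases, that stops only the taller orange one. Bar face anywhere from 1 to 25 mm before the wall (x = +18 to +42 mm of the rack), set differently each time, not measured: find it by feel.
- end_plate (a joint): Black sprung plate of the rack, 78 mm deep, 46 mm high, slides along the rack's y; 0 at the start, where it presses on the last case at y = +17 mm, positive as the row widens (m), free to +32 mm. Its spring presses the row against the right end with 2.0 N at 0 and 40 N/m more (2.7 N with one more case in).
- case_blue: Slide case of blue plastic, loose, upright in the rack, 84 x 18 x 44 mm (x, y, z), 90 g; upright front edges rounded 7 mm. Origin: centre of underside; x to the rack's back wall. Starts at x = 0 of the rack, square to it, 1 mm short of the back wall; it passes under the stop bar. It is never the last case next to the sprung plate.
- case_white_1: Slide case of white plastic, loose, upright in the rack, 84 x 18 x 44 mm (x, y, z), 90 g; upright front edges rounded 7 mm. Origin: centre of underside; x to the rack's back wall. Starts at x = 0 of the rack, square to it, 1 mm short of the back wall; it passes under the stop bar. One of three white ones alike; the order in the row changes from start to start.
- case_white_2: Slide case of white plastic, loose, upright in the rack, 84 x 18 x 44 mm (x, y, z), 90 g; upright front edges rounded 7 mm. Origin: centre of underside; x to the rack's back wall. Starts at x = 0 of the rack, square to it, 1 mm short of the back wall; it passes under the stop bar. One of three white ones alike; the order in the row changes from start to start.
- case_white_3: Slide case of white plastic, loose, upright in the rack, 84 x 18 x 44 mm (x, y, z), 90 g; upright front edges rounded 7 mm. Origin: centre of underside; x to the rack's back wall. Starts at x = 0 of the rack, square to it, 1 mm short of the back wall; it passes under the stop bar. This white one always stands next to the sprung plate.
- petri_dish: Clear petri dish, 61 mm across, 15 mm high, loose on the worktop, to be left alone. Origin at the centre of its underside.
- block_cassette: Pink embedding cassette with a wax block on it, 41 x 28 x 13 mm, loose, to be left alone. Origin at the centre of its underside.
- dropper: Amber dropper bottle, 33 mm across, 96 mm high, loose, to be left alone. Origin at the centre of its underside.
Things that resemble listed ones, but are neither listed nor needed, are in the scene too. There is more than one size of the case_new; the one meant has the size given above.

How it is judged:
By the outcome, as a careful person would: the job done as asked, in the order asked, and still so for the second after the job is handed in, with the robot touching nothing.
It also fails if it takes over 70 s, if anything falls off the work surface, if the arm or the gripper's body presses on something with over 40 N, if the wrist force passes 120 N, or if a joint passes its speed limit or range.

## Robot

A 6-joint arm with a two-finger parallel gripper is mounted at the origin on a cart in front of the work surface, level with it; the furniture and walls round the work are solid. World frame = base frame: x ahead of the robot, y to its left, z up, the work surface at z = 0. Lengths are in m, angles in rad, forces in N, time in s.
With the tool pointing down it reaches from about 0.25 to 0.775 m from the base axis. Payload 4 kg.
Tool frame: the origin (TCP) lies on the centre line of the jaws, within the pads' length; the fingertips stand 19 mm ahead of it and the grasp point (between the pads) is the TCP; x points along the fingers, z is the direction in which the jaws open and shut, and the axes are right-handed (so a half turn about x gives the same grasp; the last joint's range is limited). The gripper opens to 94 mm and grips with 3 to 60 N. Pads are 16 mm wide; open, the fingers measure 119 mm over their backs; the gripper's body (75 mm by 177 mm) begins 78 mm behind the grasp point.
Start: joints at [-1.306, 0.087, 1.371, -0, 1.684, -0.103], TCP at [0.198, -0.513, 0.225] pointing down, gripper open.
Joint ranges: [-3.1, 3.1], [-0.76, 2.03], [0.27, 2.55], [-1.08, 4.22], [0.17, 2.65], [-2.57, 2.57]. Speed limits (rad/s): [2.79, 2.79, 3.14, 3.14, 3.14, 3.14].

## Interface

Orientations are given as a unit quaternion [w, x, y, z].
In Python, from workcell import arm gives the robot as it stands. Calls block until the motion is done:
- arm.move_ptp(position, orientation): joint-space move of the TCP to a pose.
- arm.move_l(position, rot=None, max_speed=0.15, stop_force=None): straight line of the TCP; rot=None keeps the orientation; max_speed is the mean speed in m/s. With stop_force (N) it stops when the force on the tool has changed by that much, and returns True; else False.
- arm.goto_joints(angles): joint-space move.
- arm.gripper_to(opening, effort=None): finger opening in m; effort is the grip in N (None keeps the last); returns when the fingers have stopped.
- arm.pause(seconds).
- arm.solve_ik(position, orientation): joint angles nearest the present ones, or None.
- arm.camera(name): name is "scene" or "top" or "wrist"; returns a dict with "frame" (480x640x3 uint8, red, green, blue), "camera_matrix" (3x3 intrinsics, pixels), "D" ([k1, k2, p1, p2, k3] as OpenCV has them; the pictures are not rectified), "pose" (4x4, takes a point from camera to world coordinates); the wrist camera has in their place "tool_from_camera" (4x4, takes a point from camera to tool coordinates, whose origin is the TCP and whose axes are the tool frame's). Camera axes: x right, y up, looking along -z (the intrinsics and any distortion apply to the point x, -y, -z); pixel columns grow to the right and rows downward; lengths in m; the calibration is good to about 2 mm. A picture is of the moment at which its call begins: read the wrist's pose just before it. There is no depth.
A pose or a line that the arm cannot do raises arm.Unreachable and nothing moves.
- arm.close_job(): hands the job in, once; it reports no verdict.
Trained networks look in the newest picture that a camera, given by its name, has taken for a name from the list of things; names that differ only in an ending like _2 or _b are one class to them, and where a whole thing is asked for, a point or a joint stands for the part that bears it (a point fixed in the world has none). Each returns a list of dicts, best first, with "confidence" (0 to 1); they miss things now and then, are a little off and sometimes report something else, mostly with a low value. They report only what shows in the picture. A call takes as long as a camera call. They do not tell look-alikes from the thing itself.
- arm.look_for(camera, query): "rect" ([centre column, centre row, width, height] in pixels, round what is visible of it).
Readings, each from a call of its own:
- arm.read_time(): time.
- arm.read_joint_pos(): joint angles.
- arm.read_qvel(): joint speeds.
- arm.read_joint_torque(): joint torques, N m.
- arm.read_tcp_pos(): TCP position.
- arm.read_tool_rot(): TCP orientation.
- arm.read_wrist_force(): force on the tool from outside, world axes, zero at the start.
- arm.read_torque(): the same for the moment, N m.
- arm.read_width(): finger opening in m.
Only numpy, scipy, OpenCV 4.12 (cv2) and the standard library are available. Lean on these libraries where they do the work, as an engineer would, in place of code of your own. Each camera call takes 0.05 s, during which the arm holds its last target.

## Working session

There is one attempt and no reset: what is moved stays moved. The work goes in short steps, each a Python script; the robot and the scene stay as the last script left them, time stands still between calls to the robot, and variables do not carry over. Pictures are saved under pics/ and viewed, and the job is handed in when it is done.

```bash
ls; mkdir -p pics
python3 - <<'E'
from workcell import arm
import cv2,numpy as np
for n in ["scene","top","wrist"]:
    c=arm.camera(n); cv2.imwrite(f"pics/{n}0.png",c["frame"][:,:,::-1])
    print(n,c["camera_matrix"],c["D"],c.get("pose",c.get("tool_from_camera")))
    if n!="wrist":
        for q in ["case_new","rack","case_blue","petri_dish","block_cassette","dropper","back_wall","end_plate"]:
            print(q,[(np.round(r["rect"]),round(r["confidence"],2)) for r in arm.look_for(n,q)])
print(arm.read_time(),arm.read_tool_rot(),arm.read_width())
E
```

```text
pics
scene [[551.88862102   0.         316.98008098]
 [  0.         551.88862102 253.5981685 ]
 [  0.           0.           1.        ]] [0.02341139 0.         0.         0.         0.        ] [[-0.53774239  0.46405778 -0.70390589 -0.35927606]
 [-0.84284778 -0.27509908  0.46252364  0.58137533]
 [ 0.02099383  0.84200408  0.5390625   0.73713711]
 [ 0.          0.          0.          1.        ]]
case_new [(array([357., 255.,  18.,  24.]), 0.77), (array([381., 241.,  18.,  27.]), 0.53), (array([243., 269.,  40.,  36.]), 0.49), (array([269., 269.,  10.,  33.]), 0.38)]
rack [(array([260., 266.,  72.,  60.]), 0.67)]
case_blue [(array([287., 268.,  14.,  38.]), 0.82)]
petri_dish [(array([206., 336.,  33.,  29.]), 0.66)]
block_cassette [(array([354., 232.,   9.,  11.]), 0.4)]
dropper [(array([243., 268.,  36.,  31.]), 0.3)]
back_wall [(array([263., 252.,  50.,  34.]), 0.56)]
end_plate [(array([243., 269.,  38.,  30.]), 0.75)]
top [[495.13478101   0.         298.12576828]
 [  0.         495.13478101 233.30128956]
 [  0.           0.           1.        ]] [-0.00433662  0.          0.      
[... 836 characters left out ...]
 193.,  57.,  33.]), 0.93)]
end_plate [(array([220., 209.,  43.,  42.]), 0.59), (array([236., 213.,  82.,  66.]), 0.34), (array([373., 191.,  15.,  22.]), 0.19)]
wrist [[402.22205244   0.         320.91329099]
 [  0.         402.22205244 240.3129759 ]
 [  0.           0.           1.        ]] [-0.05372916  0.          0.          0.          0.        ] [[-4.28665159e-04  2.43572749e-01 -9.69882535e-01 -1.58652829e-01]
 [-9.83533730e-06  9.69882623e-01  2.43572775e-01  7.01604641e-02]
 [ 9.99999908e-01  1.13950284e-04 -4.13359269e-04  8.15331128e-04]
 [ 0.00000000e+00  0.00000000e+00  0.00000000e+00  1.00000000e+00]]
0.95 [ 0.58303122  0.40011406  0.58296657 -0.40016661] 0.09385847176316973
```

Run:
```python
import cv2
a=cv2.imread("pics/top0.png"); b=cv2.imread("pics/scene0.png")
cv2.imwrite("pics/top0c.png",cv2.resize(a[150:310,120:470],(788,360),interpolation=cv2.INTER_CUBIC))
cv2.imwrite("pics/scene0c.png",cv2.resize(b[200:380,170:420],(800,576),interpolation=cv2.INTER_CUBIC))
```

```text
(no output)
```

View pics/top0.png

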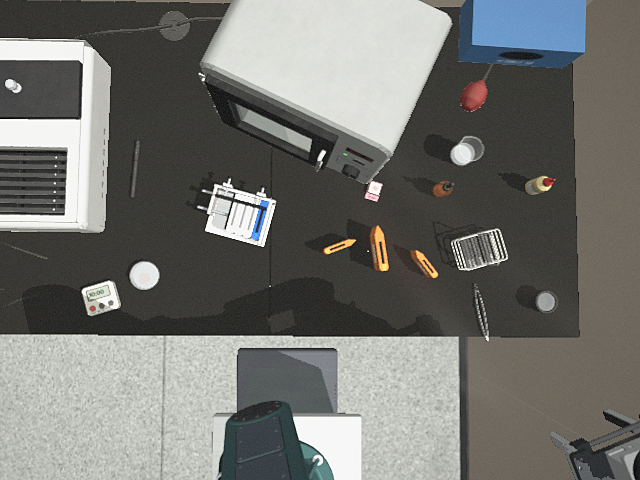

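View pics/top0c.png

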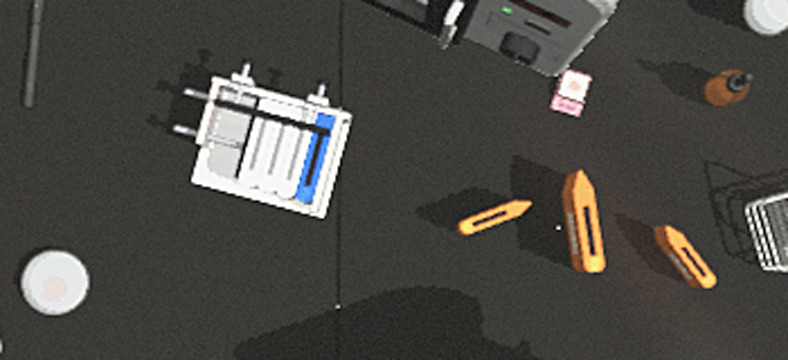

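View pics/scene0c.png

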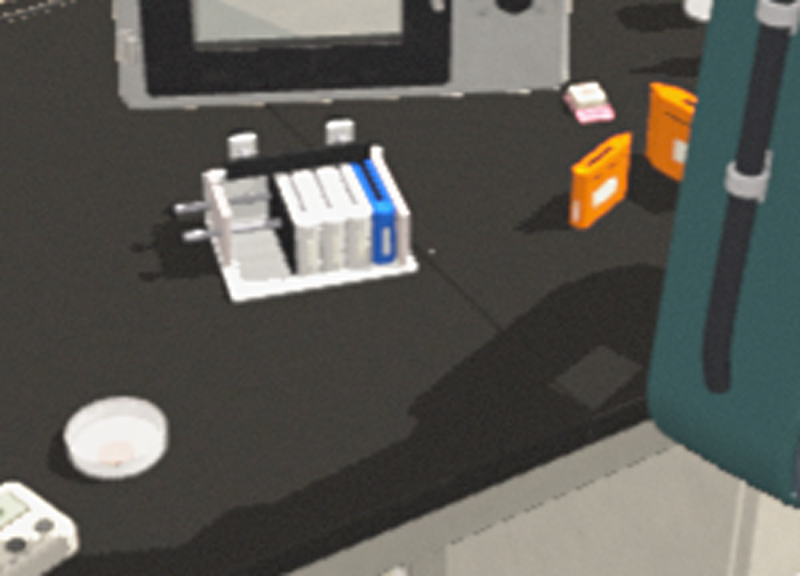

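The top view shows the three orange candidates at px (340,247), (378,248) and (424,263). Only the middle one is about 94 mm long. The rack is at (238,212) with the blue case at its right end and its back towards the oven. Next I'll take wrist views.

```bash
cat > h.py <<'E'
from workcell import arm
import cv2,numpy as np
from scipy.spatial.transform import Rotation as R
def quat(yaw):  # tool x down, tool z = object +y, tool y = -object x
    c,s=np.cos(yaw),np.sin(yaw)
    M=np.column_stack([[0,0,-1],[-c,-s,0],[-s,c,0]])
    q=R.from_matrix(M).as_quat(); return np.array([q[3],*q[:3]])
def tpose():
    p=np.array(arm.read_tcp_pos()); q=np.array(arm.read_tool_rot())
    T=np.eye(4); T[:3,:3]=R.from_quat([*q[1:],q[0]]).as_matrix(); T[:3,3]=p; return T
def cam(name,save=None):
    if name=="wrist":
        T=tpose(); c=arm.camera(name); c["pose"]=T@np.array(c["tool_from_camera"])
    else: c=arm.camera(name)
    if save:
        cv2.imwrite(f"pics/{save}.png",c["frame"][:,:,::-1])
        np.savez(f"pics/{save}.npz",K=c["camera_matrix"],D=c["D"],P=c["pose"])
    return c
def load(s):
    z=np.load(f"pics/{s}.npz"); return z["K"],z["D"],z["P"]
F=np.diag([1,-1,-1.])
def ray(s,uv):
    K,D,P=load(s); u=cv2.undistortPoints(np.array([[uv]],float),K,D)[0,0]
    return P[:3,3],P[:3,:3]@F@np.array([u[0],u[1],1])
def onz(s,uv,z):
    o,d=ray(s,uv); return o+d*(z-o[2])/d[2]
def proj(s,X):
    K,D,P=load(s); X=np.atleast_2d(X); c=(X-P[:3,3])@P[:3,:3]@F
    return cv2.projectPoints(c,np.zeros(3),np.zeros(3),K,D)[0][:,0]
E
python3 - <<'E'
from h import *
cam("top","top1")
for n,uv,z in [("case",(378,248),.05),("rack",(240,213),.04)]: print(n,onz("top1",uv,z))
print(R.from_quat(np.roll(arm.read_tool_rot(),-1)).as_matrix().round(3))
c=onz("top1",(378,248),.05)
arm.move_ptp([c[0]-.03,c[1],.26],quat(0.1)); cam("wrist","w1")
r=onz("top1",(240,213),.04)
arm.move_ptp([r[0]-.05,r[1],.27],quat(-.25)); cam("wrist","w2")
print(arm.read_time(),arm.read_joint_pos())
E
```

```text
case [ 0.50876543 -0.18904759  0.05      ]
rack [0.58048042 0.10075228 0.04      ]
[[ 0.     0.933  0.36 ]
 [-0.     0.36  -0.933]
 [-1.     0.     0.   ]]
4.0167 [ 8.06829082e-02  6.05165420e-02  1.31003049e+00 -5.60035481e-04
  1.77125737e+00 -1.23859664e+00]
```

View pics/w1.png

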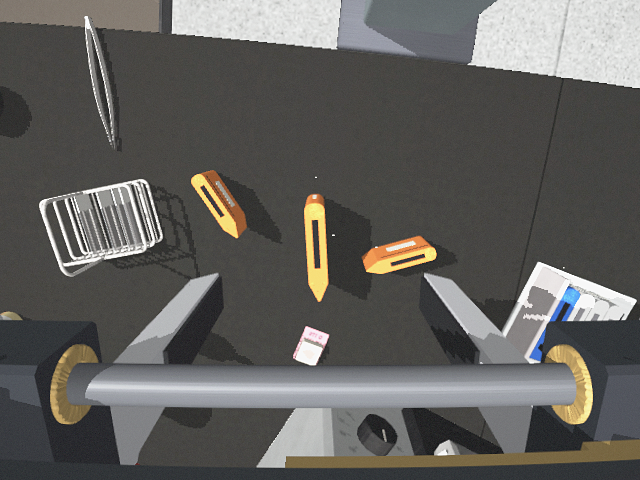

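View pics/w2.png

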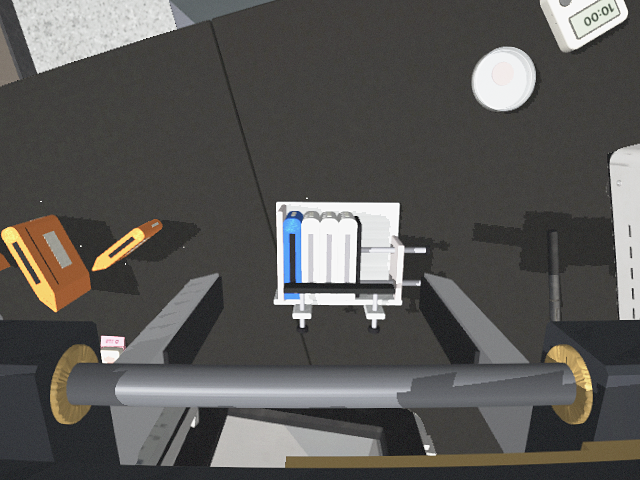

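The wrist views show the middle orange case at px (316,247), nose towards the cassette. In the second view the rack is at (338,254), with blue in the outermost right slot. I'll enlarge both for precise points.

Run:
```python
import cv2
a=cv2.imread("pics/w1.png")[180:310,270:365]; b=cv2.imread("pics/w2.png")[190:340,265:435]
cv2.imwrite("pics/w1c.png",cv2.resize(a,None,fx=4.5,fy=4.5,interpolation=cv2.INTER_CUBIC))
cv2.imwrite("pics/w2c.png",cv2.resize(b,None,fx=4,fy=4,interpolation=cv2.INTER_CUBIC))
```

```text
(no output)
```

View pics/w1c.png

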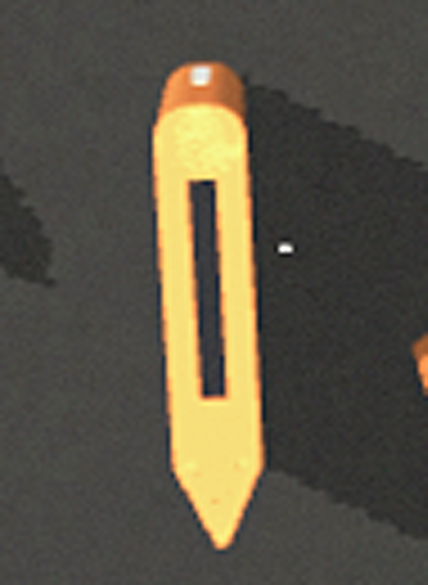

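View pics/w2c.png

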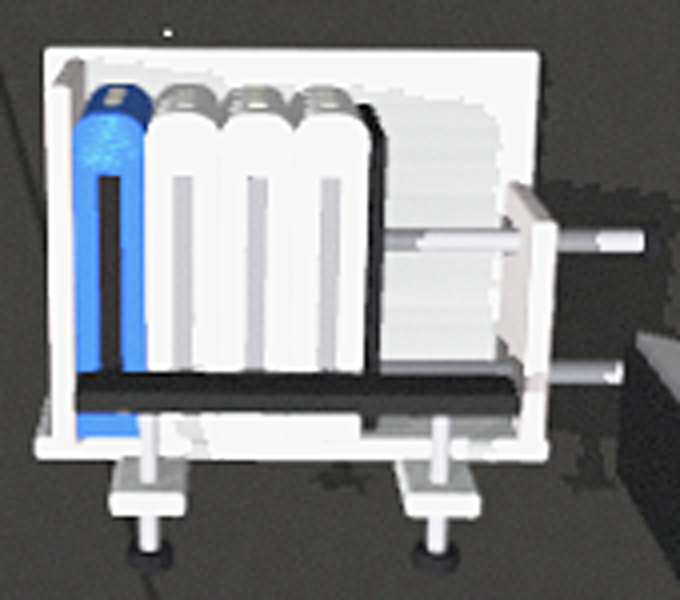

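```bash
cat > m.py <<'E'
from h import *
def c1(p): return (270+(p[0]+.5)/4.5-.5,180+(p[1]+.5)/4.5-.5)
def c2(p): return (265+(p[0]+.5)/4-.5,190+(p[1]+.5)/4-.5)
N,S1,S2,T=[onz("w1",c1(p),.064)[:2] for p in [(221,549),(172,466),(264,466),(199,105)]]
print("case nose",N,"tail",T,"len",np.linalg.norm(N-T),"width",np.linalg.norm(S1-S2),"taper",np.linalg.norm((S1+S2)/2-N))
d=N-T; print("yaw",np.degrees(np.arctan2(d[1],d[0])))
FR,FL=[onz("w2",c2(p),.005)[:2] for p in [(45,48),(541,52)]]
v=FL-FR; print("rack front w",np.linalg.norm(v),"yaw",np.degrees(np.arctan2(-v[0],v[1])))
yaw=np.arctan2(-v[0],v[1]); ex=np.array([np.cos(yaw),np.sin(yaw)]); ey=np.array([-ex[1],ex[0]])
O=(FR+FL)/2+.051*ex; print("O",O)
def rk(p,z):
    q=onz("w2",c2(p),z)[:2]-O; return np.round([q@ex*1e3,q@ey*1e3],1)
print("blue left edge (exp -55)",rk((75,150),.049),rk((77,360),.049))
print("seams blue/white (exp -37)",rk((147,150),.049),rk((149,340),.049))
print("seam (exp -19)",rk((221,150),.049),"(-1)",rk((294,150),.049),"17",rk((364,150),.049))
print("front of tops (exp -42)",rk((112,112),.049),rk((330,112),.049),"bar face",rk((100,373),.068),rk((450,376),.068))
print("fixed end top in/out",rk((76,90),.050))
print("ends plate base",rk((36,458),.0),rk((548,460),.0))
E
python3 m.py
```

```text
case nose [ 0.55682794 -0.1848783 ] tail [ 0.4637005  -0.19834636] len 0.09409627876195857 width 0.019100690009886276 taper 0.01851473413212709
yaw 8.229038829291255
rack front w 0.1317373578752826 yaw -14.807288571505023
O [0.57864477 0.1045221 ]
blue left edge (exp -55) [-32.9 -54.1] [ 20.7 -54.4]
seams blue/white (exp -37) [-33.  -36.7] [ 15.3 -36.5]
seam (exp -19) [-33.2 -18.9] (-1) [-33.3  -1.3] 17 [-33.5  15.6]
front of tops (exp -42) [-42.3 -45.1] [-42.7   7.2] bar face [ 17.1 -47.2] [17.2 36. ]
fixed end top in/out [-47.8 -53.6]
ends plate base [ 68.1 -71.4] [67.6 75.5]
```

Every measured length agrees to about 1 mm: 94.1 mm case, 131.7 mm rack width, and row seams within 1 mm of the given positions. I'll grip the tail with the wrist camera on the nose side, so nose and seam show in one picture.

```bash
cat >> h.py <<'E'
RY=np.radians(-14.81); RO=np.array([.57864,.10452])
def rw(x,y,z,dy=0,dx=0): # rack mm->world
    ex=np.array([np.cos(RY),np.sin(RY)]); ey=np.array([-ex[1],ex[0]])
    p=RO+(x+dx)*1e-3*ex+(y+dy)*1e-3*ey; return np.array([*p,z])
E
python3 - <<'E'
from h import *
cy=np.radians(8.23); d=np.array([np.cos(cy),np.sin(cy)])
g=np.array([.4637,-.19835])+.010*d
q=quat(cy+np.pi)
print(arm.solve_ik([*g,.05],q),arm.solve_ik(rw(-120,-35.5,.056),quat(RY+np.pi)),arm.solve_ik(rw(-66,-28,.056),quat(RY+np.pi)))
arm.gripper_to(.04,20)
arm.move_ptp([*g,.15],q)
arm.move_l([*g,.051],max_speed=.1,stop_force=6)
print(arm.read_tcp_pos())
arm.gripper_to(0.0,20); print(arm.read_width())
arm.gripper_to(0.0,50); print(arm.read_width(),arm.read_wrist_force())
arm.move_l([*g,.12],max_speed=.1)
cam("wrist","w3"); print(arm.read_wrist_force(),arm.read_time())
E
```

```text
[-5.04623962e-01  1.08383932e-01  1.70395748e+00 -4.44089210e-16
  1.32925125e+00  9.22531767e-01] [ 9.67252689e-02 -3.56580863e-03  1.80861656e+00 -4.44089210e-16
  1.33654190e+00  1.92600486e+00] [ 7.38615052e-02  1.09876929e-01  1.68933694e+00 -4.44089210e-16
  1.34237879e+00  1.90314109e+00]
[ 0.47419531 -0.1972255   0.05182846]
0.017999398114251716
0.01740807441833752 [-0.47002475  0.82542088  1.56932592]
[-0.64649284 -0.32064376 -0.48827761] 9.5583
```

View pics/w3.png

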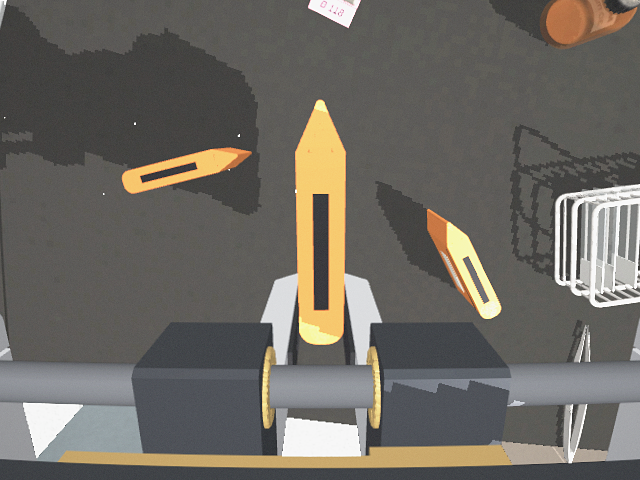

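Run:
```python
from h import *
T=tpose()
zt=T[2,3]+.064-.0518
n=onz("w3",(320,102),zt); t=onz("w3",(321,344),zt)
print("tool-frame nose",(np.linalg.inv(T)@[*n,1])[:3].round(4),"tail",(np.linalg.inv(T)@[*t,1])[:3].round(4))
q=quat(RY+np.pi)
arm.move_ptp(rw(-160,-35.5,.12),q)
arm.move_l(rw(-160,-35.5,.060),max_speed=.1)
arm.move_l(rw(-138,-35.5,.060),max_speed=.1)
cam("wrist","w4"); print(arm.read_tcp_pos(),rw(-138,-35.5,.06),arm.read_wrist_force(),arm.read_time())
im=cv2.imread("pics/w4.png"); cv2.imwrite("pics/w4c.png",cv2.resize(im[0:200,230:430],None,fx=3,fy=3,interpolation=cv2.INTER_CUBIC))
```

```text
tool-frame nose [-0.0123  0.0833  0.0007] tail [-0.0122 -0.0096  0.001 ]
[0.43624557 0.10548947 0.06029888] [0.43615021 0.10547415 0.06      ] [-0.11659762 -0.06218403 -1.11139221] 11.9167
```

View pics/w4.png

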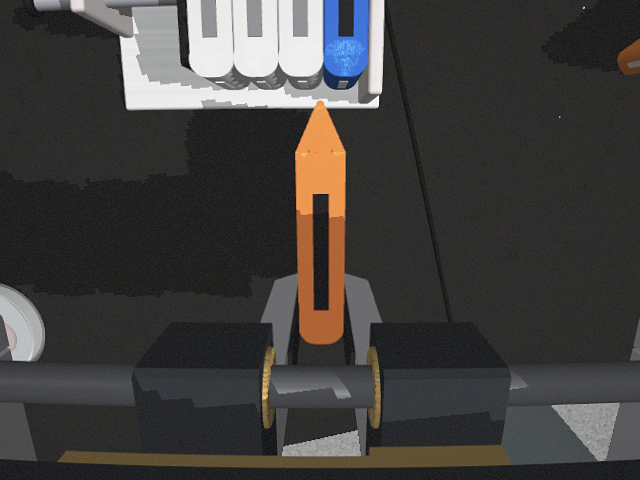

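View pics/w4c.png

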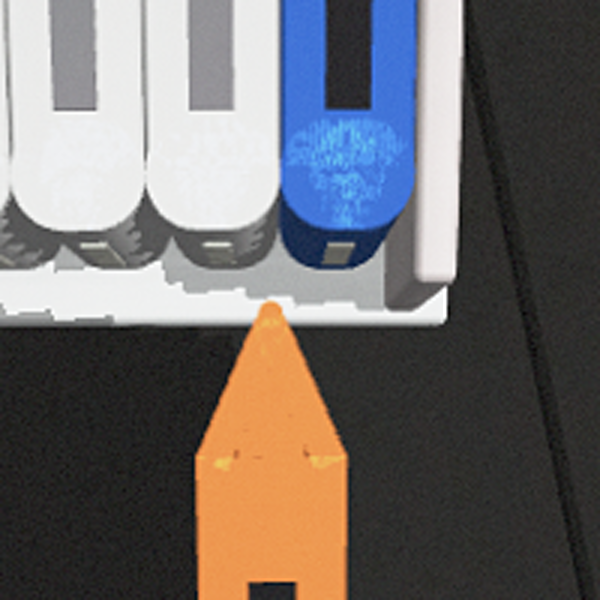

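Run:
```python
from h import *
def c(p): return (230+(p[0]+.5)/3-.5,(p[1]+.5)/3-.5)
ex=np.array([np.cos(RY),np.sin(RY)]); ey=np.array([-ex[1],ex[0]])
def rk(p,z):
    q=onz("w4",c(p),z)[:2]-RO; return np.round([q@ex*1e3,q@ey*1e3],1)
print("nose",rk((270,303),.0725),"shoulders",rk((196,457),.0725),rk((346,457),.0725),"tail mid",rk((270,1032),.0725))
print("seam blue/white",rk((281,160),.049),rk((279,20),.049),"blue outer",rk((414,160),.049),"white/white",rk((146,160),.049))
print("front top",rk((215,231),.049),rk((348,231),.049),"floor front corner",rk((446,325),.005),"far", np.round(onz("w4",(127,109),.005),4),rw(-51,66,.005))
print("far rk",rk(((127-230)*3,109*3),.005))
```

```text
nose [-53.4 -35.9] shoulders [-71. -27.] [-71.  -44.9] tail mid [-146.5  -35.7]
seam blue/white [-33.2 -37.3] [-16. -37.] blue outer [-33.1 -54.8] white/white [-33.1 -19.5]
front top [-42.1 -28.5] [-42.1 -46.2] floor front corner [-50.8 -65.6] far [0.5462 0.1792 0.005 ] [0.54620484 0.18136374 0.005     ]
far rk [-50.3  64. ]
```

Nose and seam agree: the nose is 1.3 mm on the white side of the seam, as intended. I'll insert along the taper path, watching force.

```bash
cat > ins.py <<'E'
from h import *
ex=np.array([np.cos(RY),np.sin(RY),0]); ey=np.array([-ex[1],ex[0],0])
Z=.0576
def st():
    p=np.array(arm.read_tcp_pos()); f=np.array(arm.read_wrist_force()); q=p[:2]-RO
    return np.round([q@ex[:2]*1e3,q@ey[:2]*1e3,p[2]*1e3,f@ex,f@ey,f[2]],2)
def go(nx,y,z=Z,sp=.03,sf=15):
    r=arm.move_l(rw(nx-84.5,y,z),max_speed=sp,stop_force=sf); print(nx,y,r,st()); return r
E
python3 - <<'E'
from ins import *
print(st())
go(-53,-35.4)
for nx,y in [(-43,-35.4),(-35,-34.9),(-29,-32.4),(-23,-29.9),(-17,-27.5),(-10,-27.5),(0,-27.5)]:
    if go(nx,y): break
cam("wrist","w5"); print(arm.read_time())
E
```

```text
[-1.3791e+02 -3.5460e+01  6.0300e+01 -1.0000e-01 -9.0000e-02 -1.1100e+00]
-53 -35.4 False [-1.3803e+02 -3.5460e+01  5.7310e+01  2.9000e-01  1.3000e-01 -3.7000e-01]
-43 -35.4 False [-127.35  -35.43   57.58    0.27    0.69   -1.33]
-35 -34.9 False [-1.2051e+02 -3.5520e+01  5.6940e+01 -3.0000e+00 -2.8700e+00  4.0000e-02]
-29 -32.4 False [-113.54  -32.66   57.25   -2.28   -1.59   -3.  ]
-23 -29.9 False [-107.37  -29.93   57.53   -1.93   -2.36   -1.54]
-17 -27.5 False [-101.06  -27.41   57.71   -1.35   -2.27   -2.42]
-10 -27.5 False [-93.88 -27.33  57.77  -0.94  -1.14  -1.82]
0 -27.5 False [-84.09 -27.36  57.51  -2.02  -0.97  -3.09]
15.0833
```

View pics/w5.png

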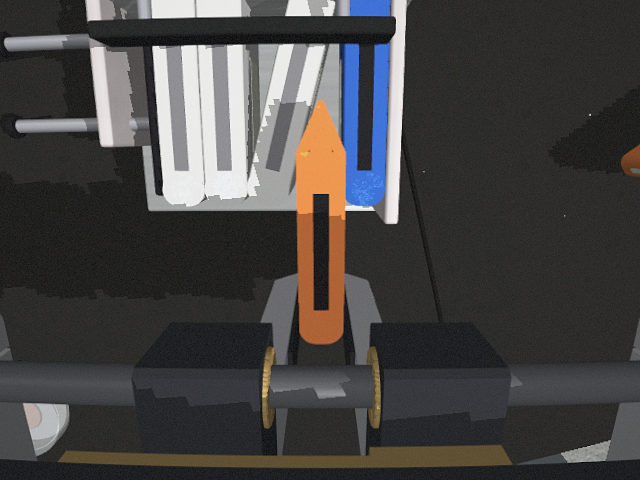

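The picture shows the orange nose at px (320,102) past blue's front on its left flank. The neighbouring white case, around (295,110), has swung in yaw. I'll zoom in before pushing on.

Run:
```python
from h import *
im=cv2.imread("pics/w5.png"); cv2.imwrite("pics/w5c.png",cv2.resize(im[0:225,130:420],None,fx=2.7,fy=2.7,interpolation=cv2.INTER_CUBIC))
cam("scene","s5"); im=cv2.imread("pics/s5.png"); cv2.imwrite("pics/s5c.png",cv2.resize(im[200:320,190:350],None,fx=5,fy=5,interpolation=cv2.INTER_CUBIC))
```

```text
(no output)
```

View pics/w5c.png

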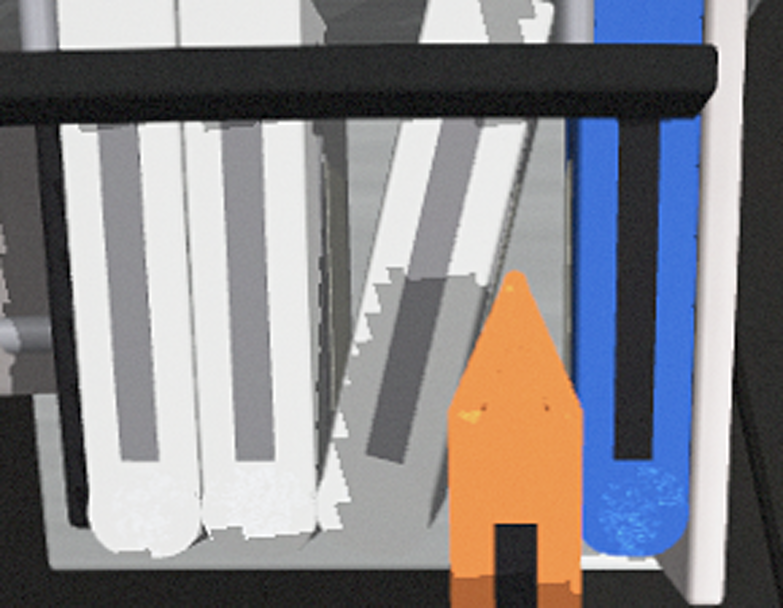

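View pics/s5c.png

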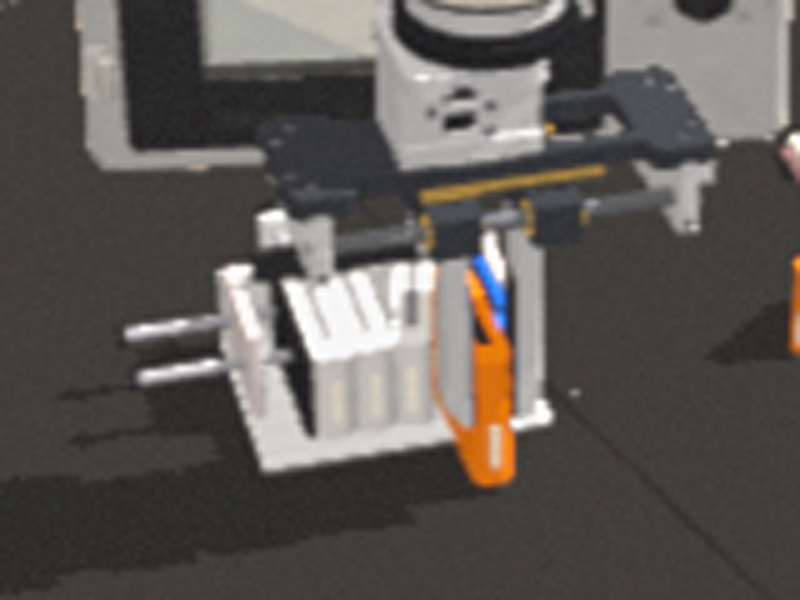

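All the cases stand. The white neighbour is skewed about 12°, held by friction. Reversing the drag, then going deeper, should let the spring square it up, so I'll try that in small steps.

Run:
```python
from ins import *
go(8,-27.5,sf=8); 
cam("wrist","w6a")
go(2,-27.5,sf=8)
cam("wrist","w6b"); print(arm.read_time())
a=[cv2.imread(f"pics/{n}.png")[0:240,120:420] for n in ("w6a","w6b")]
cv2.imwrite("pics/w6.png",cv2.resize(np.hstack(a),(800,320),interpolation=cv2.INTER_CUBIC))
```

```text
8 -27.5 False [-75.   -27.31  58.19   0.6   -0.94  -1.71]
2 -27.5 False [-8.244e+01 -2.740e+01  5.813e+01  3.000e-02 -1.000e-01  1.300e-01]
16.0
```

View pics/w6.png

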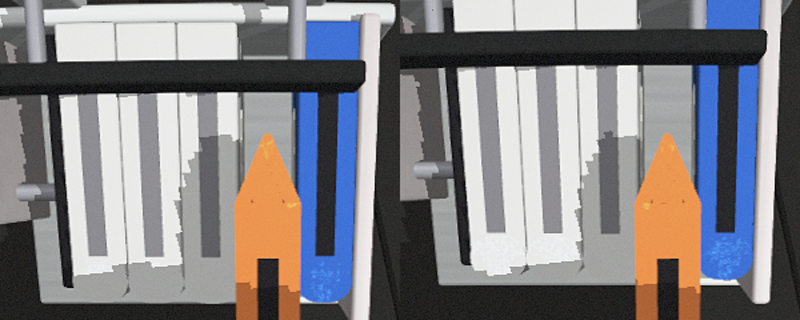

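The white neighbour has squared up and the row stands. Now I'll press home by feel.

Run:
```python
from ins import *
go(11,-27.5,z=.0572,sf=10)
r=go(28,-27.5,z=.0572,sp=.012,sf=12)
for _ in range(4): arm.pause(.1); print(st())
cam("wrist","w7"); print(arm.read_time(),arm.read_width())
```

```text
11 -27.5 False [-73.62 -27.38  56.66  -0.73   0.55  -2.27]
28 -27.5 True [-61.9  -27.31  56.77  -0.3   -0.91   1.84]
[-61.97 -27.28  56.7    1.85  -0.1    2.58]
[-62.03 -27.27  56.62   2.01  -0.81   3.85]
[-62.19 -27.27  56.56   2.84  -0.51   4.07]
[-62.5  -27.24  56.45   2.44  -1.63   4.6 ]
17.9833 0.01759295700201822
```

View pics/w7.png

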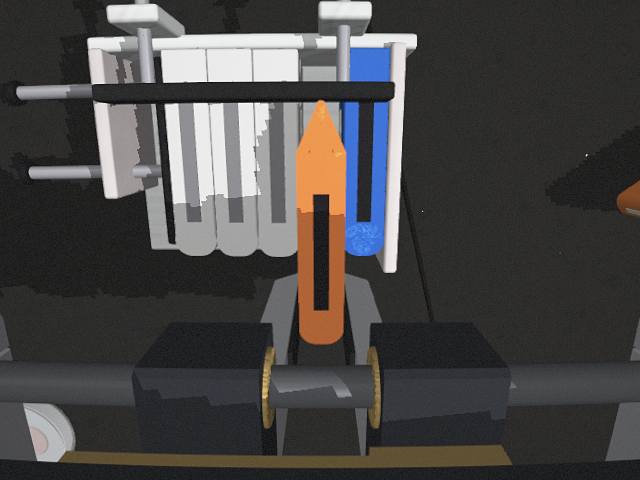

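Run:
```python
from ins import *
def rk(s,p,z):
    q=onz(s,p,z)[:2]-RO; return np.round([q@ex[:2]*1e3,q@ey[:2]*1e3],1)
for z in (.068,.073): print("bar edge",z,rk("w7",(250,102),z),rk("w7",(380,102),z), "from w2",rk("w2",(290,283),z))
print("nose",rk("w7",(320,101),.0688))
print(st())
# second press
for sf in (6,12):
    r=arm.move_l(rw(-52,-27.5,.0572),max_speed=.012,stop_force=sf); print(sf,r,st())
    for _ in range(3): arm.pause(.05); print(st())
cam("wrist","w8"); print(arm.read_time())
im=cv2.imread("pics/w8.png"); cv2.imwrite("pics/w8c.png",cv2.resize(im[20:170,200:420],None,fx=3.6,fy=3.6,interpolation=cv2.INTER_CUBIC))
```

```text
bar edge 0.068 [21.2 -3.4] [ 21.2 -48.6] from w2 [ 17.2 -46.8]
bar edge 0.073 [20.8 -4.2] [ 20.8 -47.9] from w2 [ 15.4 -46.4]
nose [ 21.4 -27.8]
[-62.7  -27.2   56.4    2.81  -0.85   5.68]
6 True [-62.5  -27.24  56.63  -1.48  -0.88   3.39]
[-62.51 -27.22  56.65  -0.85   0.15   4.34]
[-62.5  -27.21  56.64  -1.19  -0.59   4.18]
[-62.48 -27.21  56.66  -2.83   0.43   3.59]
12 True [-61.58 -27.18  56.6   -1.29  -0.15   2.95]
[-6.158e+01 -2.720e+01  5.659e+01 -7.900e-01 -6.000e-02  3.510e+00]
[-6.155e+01 -2.721e+01  5.661e+01 -4.100e-01 -5.000e-02  2.230e+00]
[-61.58 -27.2   56.61  -0.55   0.39   3.42]
19.1917
```

View pics/w8c.png

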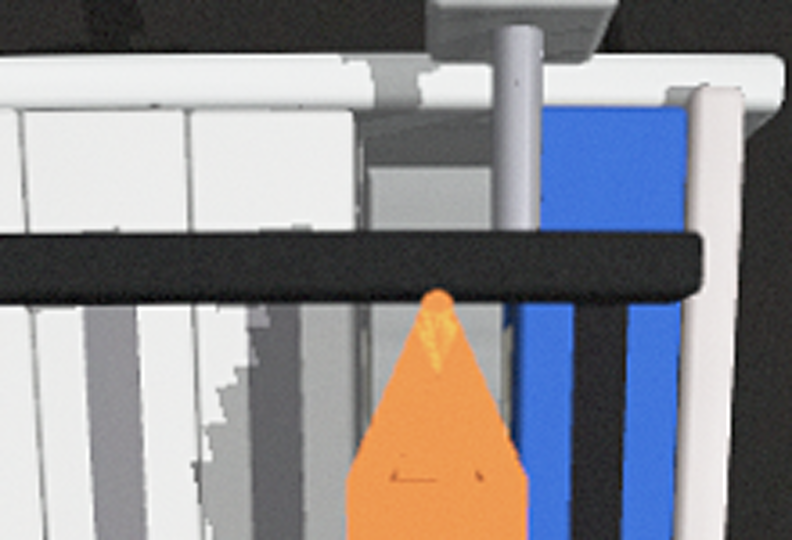

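Run:
```python
from ins import *
arm.move_l(rw(-62.5,-27.5,.0576),max_speed=.02); arm.pause(.2); print("back",st())
for x in np.arange(-62,-57.9,.5):
    arm.move_l(rw(x,-27.5,.0576),max_speed=.02); arm.pause(.15); s=st(); print(x,s)
    if s[3]<-14: break
cam("wrist","w9"); print(arm.read_time())
im=cv2.imread("pics/w9.png"); cv2.imwrite("pics/w9c.png",cv2.resize(im[20:170,200:420],None,fx=3.6,fy=3.6,interpolation=cv2.INTER_CUBIC))
cv2.imwrite("pics/w9d.png",im[80:360,220:420])
```

```text
back [-62.26 -27.25  57.37   1.85   1.85  -0.86]
-62.0 [-62.25 -27.25  57.41   1.58   2.13  -1.92]
-61.5 [-62.16 -27.29  57.47  -1.35   4.61   0.17]
-61.0 [-61.97 -27.28  57.43  -3.07   4.19   0.72]
-60.5 [-61.72 -27.29  57.35  -4.46   4.84   0.73]
-60.0 [-61.65 -27.28  57.32  -4.46   4.18   2.24]
-59.5 [-61.61 -27.3   57.33  -6.59   3.92   2.02]
-59.0 [-61.53 -27.28  57.33  -7.56   3.72   3.07]
-58.5 [-61.52 -27.29  57.33  -9.47   4.05   4.09]
-58.0 [-61.48 -27.28  57.35  -9.87   3.3    5.39]
23.2917
```

View pics/w9c.png

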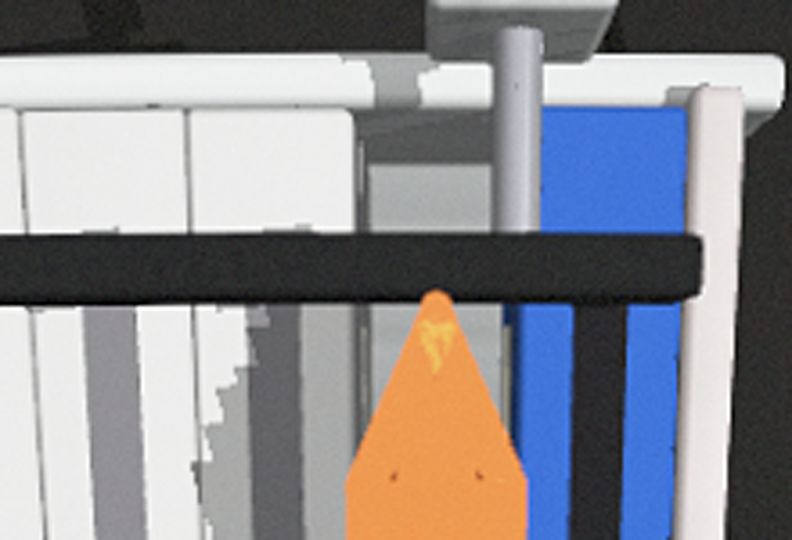

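View pics/w9d.png

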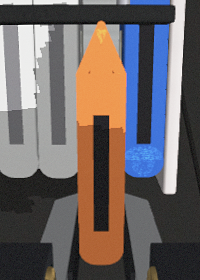

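Hard stop confirmed: the TCP holds at x = −61.5 mm while the force climbs, and the nose is on the bar face in the picture. I'll press slightly firmer, then ease off and release.

Run:
```python
from ins import *
for x in (-57,-56):
    arm.move_l(rw(x,-27.5,.0574),max_speed=.02); arm.pause(.3); s=st(); print(x,s)
    if s[3]<-15: break
arm.move_l(rw(-60.0,-27.4,.0570),max_speed=.02); arm.pause(.2); print("ease",st())
arm.gripper_to(.0175,8); print(arm.read_width(),st())
arm.gripper_to(.026,8); arm.pause(.2); print(arm.read_width(),st())
p=np.array(arm.read_tcp_pos())
arm.move_l([p[0],p[1],.13],max_speed=.08); print(st())
arm.move_l(rw(-110,-27.5,.25),max_speed=.15)
cam("wrist","w10"); print(arm.read_time())
```

```text
-57 [-61.28 -27.29  57.22 -12.07   3.22   6.82]
-56 [-61.09 -27.28  57.1  -14.78   3.51   7.38]
ease [-61.34 -27.3   56.83  -6.52   3.61   1.6 ]
0.01780953979594756 [-61.28 -27.31  56.8   -5.32   3.65   1.06]
0.025987687011716457 [-59.85 -27.6   57.01  -0.07  -0.47  -0.77]
[-60.29 -27.76 129.25   0.52   0.5    0.13]
27.8667
```

View pics/w10.png

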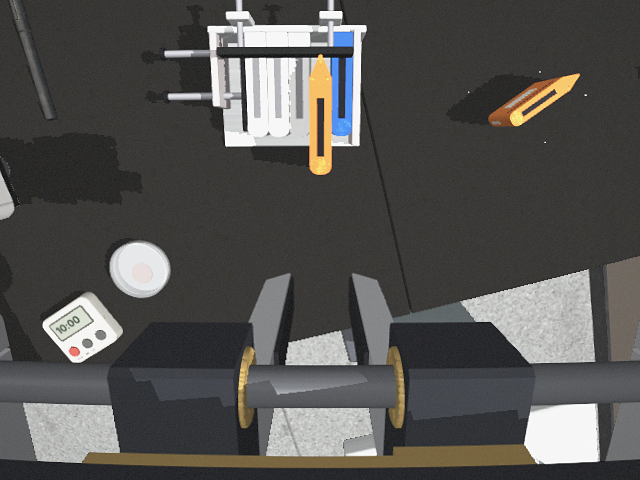

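Run:
```python
from ins import *
im=cv2.imread("pics/w10.png"); cv2.imwrite("pics/w10c.png",cv2.resize(im[10:185,200:375],None,fx=3.4,fy=3.4,interpolation=cv2.INTER_CUBIC))
def rk(s,p,z):
    q=onz(s,p,z)[:2]-RO; return np.round([q@ex[:2]*1e3,q@ey[:2]*1e3],1)
print("nose",rk("w10",(320.5,54),.069),"tail",rk("w10",(320,164),.069),"bar",rk("w10",(280,54),.068))
cam("scene","s11"); im=cv2.imread("pics/s11.png"); cv2.imwrite("pics/s11c.png",cv2.resize(im[200:320,190:350],None,fx=5,fy=5,interpolation=cv2.INTER_CUBIC))
```

```text
nose [ 21.9 -28.4] tail [-63.1 -28.1] bar [22.1  3.2]
```

View pics/w10c.png

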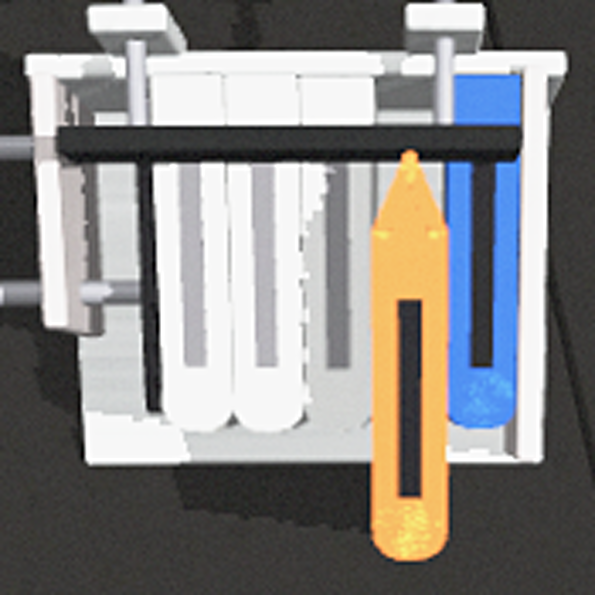

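View pics/s11c.png

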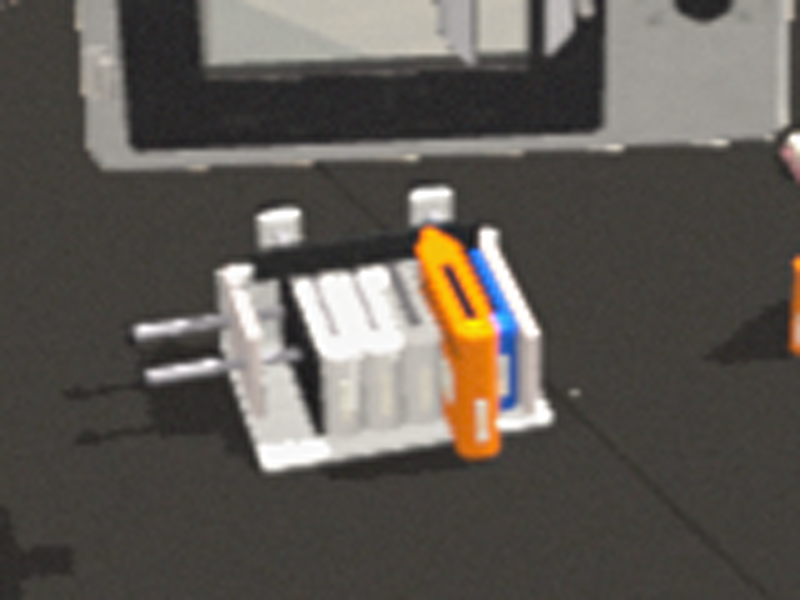

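The final pictures show the orange case upright between blue and white, nose on the bar at px (320,54), with the whole row square. Handing in.

Run:
```python
from h import *
arm.pause(.5); print(arm.read_time()); print(arm.close_job())
```

```text
28.4167
the job is handed in; nothing more can be done
None
```

The orange case is filed directly on the sprung-plate side of the blue one, seated against the stop bar and released. I handed the job in at 28.4 s.

- **Right case:** I picked the middle of the three orange cases. It measured 94 mm long and 19.1 mm wide at the shoulders, against 94 and 18 mm given.
- **Insertion:** I pushed it in tapered end first at the seam between blue and the nearest white case. Partway in, that white case swung about 12° but stayed standing. It squared up again as the orange case went deeper.
- **Seating:** The push stopped hard with the nose about 22–23 mm behind the rack origin. I pressed it up to about 15 N, and the arm moved only about 0.4 mm as the force rose from 10 to 15 N. I then eased off and let go.
- **Last checks:** The nose read x = 21.9 mm and the bar face 22.1 mm. The orange case's centre is at y = −28 mm, it is upright, and all four other cases are standing square. The gripper is clear of everything.
- **Disagreements:** My first camera estimate of the bar face, about 17 mm, was 5 mm off what I felt, so I went by feel. Two earlier presses stopped on brief force spikes, so I repeated the press in small steps to confirm the stop. The tail measured 85 mm behind the nose in the final view, but I took that point short of the rounded end.
- **Left alone:** I did not touch the petri dish, the cassette or the dropper. I did not measure their positions again at the end.

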